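# Lock back a washing machine's belt tensioner

## Robot

A 6-joint arm with a two-finger parallel gripper is mounted at the origin on the work surface. World frame = base frame: x ahead of the robot, y to its left, z up, the work surface at z = 0. Lengths are in m, angles in rad, forces in N, time in s.
With the tool pointing down it reaches from about 0.35 to 0.775 m from the base axis. Payload 5.5 kg.
Tool frame: the origin (TCP) lies at the very end of the fingers, on their centre line; the grasp point (between the pads) lies 19 mm behind it; z points along the fingers, y is the line along which they close (so a half turn about z gives the same grasp; the last joint's range is limited). The gripper opens to 85 mm and grips with 20 to 120 N. Pads are 22 mm wide; open, the fingers measure 114 mm over their backs; the gripper's body (76 mm by 85 mm) begins 54 mm behind the grasp point. The pads swing forward as they close: fully open they stand 13 mm farther back than shut.
Start: joints at [1.206, 0.313, 0.046, 1.304, 0, 1.431], TCP at [0.128, 0.561, 0.231] pointing down, gripper open.
Joint ranges: [-2.76, 2.76], [-0.86, 1.69], [-1.03, 1.26], [-2.2, 2.34], [-1.47, 1.5], [-3.14, 3.14]. Speed limits (rad/s): [2.57, 2.57, 3.14, 3.14, 3.14, 3.14].

## Interface

Orientations are given as a unit quaternion [w, x, y, z].
In Python, from workcell import get_state, read_camera, calibration, hand_in gives the robot as it stands.
- The arm moves only by the tool drive_tool, never from a script. Its argument "deltas" is a list that holds one entry, the list of rows, each a list of 7 numbers: the closure in counts, from 0 (fully open) to 255 (shut), then the shift along the tool's x, y, z in m, then the turn, a rotation vector about the tool's x, y, z in degrees. A call has 1 to 12 rows; each row is the pose to reach, as a shift and turn from the pose commanded when the call began, along the tool's axes at that moment; what a row does not reach only later rows make up. A row lasts 1/8 s, in which the tool goes at most 62.5 mm and 10.7 degrees, less where a joint would pass 70% of its speed; a pose out of reach is approached as far as the arm can. A call with a gripper value outside its range is refused whole. The fingers move at their own pace and stop on an object; "newtons" is the grip in N (left out, the last holds). Time passes only in rows, so rows that repeat a pose let the fingers close. It gives the time, the measured TCP pose, the force, the opening and the grip force at its end, in the units of the state.
- get_state(): the state, without advancing time (a new reading comes with each control period).
- read_camera(name): name is "scene" or "top" or "wrist"; returns (picture, depth): 480x640x3 uint8, red, green, blue; 480x640 float32, m along the optical axis (not along the pixel's ray), 0 where there is no reading.
- calibration(name): a dict with "mtx" (3x3 intrinsics, pixels), "world_from_camera" (4x4, takes a point from camera to world coordinates). Camera axes: x right, y up, looking along -z (the intrinsics and any distortion apply to the point x, -y, -z); pixel columns grow to the right and rows downward; lengths in m; the calibration is good to about 2 mm. A picture is of the moment at which its call begins: read the wrist's pose just before it. calibration takes no time and is no camera call; for the wrist camera it gives the pose at the moment of the call.
- hand_in(): hands the job in; it is judged then, once.
The state is a dict: "clock": time; "joint_pos": joint angles; "qvel": joint speeds; "tau": joint torques, N m; "tcp_pos": TCP position; "orientation": TCP orientation; "wrist_force": force on the tool from outside, world axes, zero at the start; "ft_torque": the same for the moment, N m; "finger_gap": finger opening in m; "grip_force": force on a finger pad.
Only numpy, scipy, OpenCV 4.12 (cv2) and the standard library are available. Lean on these libraries where they do the work, as an engineer would, in place of code of your own. Each camera call takes 0.05 s, during which the arm holds its last target. There are 200 camera calls.

## Task

Lock the washing machine's sprung belt tensioner back so that a belt can be fitted: take the square-headed locking pin from the wooden stand, drop it through the eye of the tensioner arm, and with it swing the arm against its spring (anticlockwise seen from above) until the pin finds the hole in the plate underneath. Press the pin fully home, with its head down on the arm, and let go so that the pin alone holds the arm. Feel for the hole gently, never forcing the pin against the unit, and leave the other things on the worktop where they are.

Things in the scene. Friction and masses are not known exactly. Their poses are not given: they have to be found in the camera images.
- base: Belt tensioner unit, fixed: steel plate 250 x 200 x 8 mm. Origin on the arm's pivot axis at the underside (worktop height), z up; the plate spans x -50 to +200, y -100 to +100 mm. A 44 mm high pivot post stands at the origin, a small pulley (44 mm wide, 34 high) at y +65. The arm's underside is 23 mm, its top 31 mm above the worktop; the eye is 80 mm from the pivot.
- pivot (a point): Point on the pivot axis level with the top of the aluminium lock plate (68 x 120 mm, top 20 mm above the worktop) lying under the eye's whole swing. Its one chamfered hole: 80 mm from the pivot axis, 13.5 mm radially, 12.5 mm along the swing, 12 mm deep. The plate is adjustable: the hole lies under the eye at some unknown joint value from 0.46 to 0.94 rad.
- tensioner (a joint): Angle of the grey arm about the vertical pivot, rad: 0 at rest on its stop, growing anticlockwise from above, end stop 1.1. In the base's frame the arm points (joint - 0.7) from +x towards +y. A spring always pushes it back to 0: 3.5 N at the eye at rest, 6 to 9 N over the hole; so a pin in the eye rubs with 3 to 6 N when moved up or down. Let go, it flies back.
- wheel (a point): Centre of the top of the black idler wheel (52 mm wide, 56 mm above the worktop) at the arm's end, 165 mm from the pivot.
- eye (a point): Centre of the round chamfered eye, 14 mm across, through the 8 mm thick arm, at its top face; moves with the arm; x points along the arm away from the pivot. The arm is 36 mm wide here.
- pin: Steel locking pin (80 g) upright in a stand hole: shank 10 mm across, 22 long, chamfered foot; above it a square head 20 x 20 x 34 mm, sides along its x and y. Origin at the foot, z up. Foot above the worktop: 8 mm in the stand, 20 resting on the lock plate, 9 fully home with the head on the arm. Over 60 N (its contacts summed) against the tensioner unit counts as forcing.
- stand: Light wooden block fixed to the worktop, 170 x 50 x 30 mm high, with three upright holes 12 mm across and 25 mm deep in a row along its x axis at -55, 0 and +55 mm. Origin at the underside's centre. The pin, the bolt and the plug stand in them, in any order.
- bolt: Bystander: steel bolt in the stand, flat round head 28 mm across, 10 mm high, above the stand. Origin at its foot.
- plug: Bystander: steel plug in the stand, with a 24 mm ball head, ending 40 mm above the stand. Origin at its foot.
- screwdriver: Bystander: screwdriver with black handle lying on the worktop to the right of the stand. Origin under its middle.
- wrench: Bystander: steel wrench lying on the worktop. Origin under its middle.
- soap: Bystander: green soap bottle, 60 mm across, 150 mm high. Origin under its centre.
- mug: Bystander: white mug, 80 mm across, 90 mm high. Origin under its centre.
- pulley: Bystander: loose aluminium pulley, 64 mm across, 24 mm high, lying on the worktop to the left. Origin under its centre.

How it is judged:
On the way, in this order (a step that is already met when the one before it is completed fails the run):
1. the pin is through the arm's eye, the arm still near its rest (horizontal distance between pin and eye below 0.007 m and z of pin in the frame of base below 0.027 m and value of joint tensioner below 0.36 rad), for 0.1 s.
2. the arm is swung against its spring with the pin in its eye (horizontal distance between pin and eye below 0.007 m and z of pin in the frame of base below 0.027 m and value of joint tensioner above 0.4 rad), for 0.1 s.
At the end, for the whole second after the job is handed in: The pin stands through the arm's eye (foot within 7 mm of the eye's axis, under 0.2 rad of tilt) and in the lock plate's hole, its foot less than 12.5 mm above the worktop (home is 9 mm), and alone holds the arm at 0.38 to 0.99 rad, all at rest (value of joint tensioner between 0.38 and 0.99 rad and z of pin in the frame of base below 0.0125 m and horizontal distance between pin and eye below 0.007 m and angle between the z axis of pin and the z axis of base, either way round below 0.2 rad and linear speed of pin below 0.02 m/s and velocity of joint tensioner between -0.05 and 0.05 rad/s); the robot touches nothing.
It fails at once if the pin is forced against the tensioner unit (over 60 N) (contact force between pin and base above 60 N).
It fails at once if a bystander is moved by more than 30 mm (distance of any of bolt, plug, screwdriver, wrench, soap, mug, pulley from where it was at the start of the episode above 0.03 m).
It also fails if it takes over 64 s, if anything falls off the work surface, if the arm or the gripper's body presses on something with over 40 N, if the wrist force passes 120 N, or if a joint passes its speed limit or range.

## Working session

There is one attempt and no reset: what is moved stays moved. The work goes in short steps, Python scripts to look and compute and a tool call to move; the robot and the scene stay as the last step left them, time stands still between calls to the robot, and variables do not carry over. Pictures are saved under pics/ and viewed, at most 10 in all, crops included, and the job is handed in when it is done.

Besides the shell and the picture viewer there is one more tool, called after ">>>" by a JSON object that holds its "op" and its "data". drive_tool: Moves the arm, as the interface text tells. Its arguments: {"type":"object","properties":{"deltas":{"type":"array","items":{"type":"array","items":{"type":"array","items":{"type":"number"}}}},"newtons":{"type":"number"}},"required":["deltas"]}

```bash
mkdir -p pics; ls; python3 - <<'E'
from workcell import *
import cv2,numpy as np
s=get_state();print(s)
for n in("top","scene"):
    p,d=read_camera(n);cv2.imwrite(f"pics/{n}1.png",p[:,:,::-1]);np.savez(f"{n}1.npz",p=p,d=d);print(n,calibration(n))
E
```

```text
pics
{'clock': 0.0, 'joint_pos': array([1.20640053e+00, 3.14015398e-01, 4.49598932e-02, 1.30360360e+00,
       1.77755197e-06, 1.43116870e+00]), 'qvel': array([ 1.00602453e-04, -5.67923136e-05,  7.22864577e-04,  2.19275987e-03,
        1.32089172e-03, -1.77188994e-03]), 'tau': array([-8.10156671e-04, -4.80623710e+01,  2.98536730e+01,  1.93646637e-02,
       -6.22366474e-05, -1.77813700e-06]), 'tcp_pos': array([0.12799272, 0.56003831, 0.23039254]), 'orientation': array([-2.33104689e-04,  1.12147614e-01,  9.93691122e-01, -9.01746181e-04]), 'wrist_force': array([ 1.16621455,  0.64595361, -0.02280224]), 'ft_torque': array([-0.02389504, -0.0375479 ,  0.03601217]), 'grip_force': 0.0, 'finger_gap': 0.08534345741215901}
top {'mtx': array([[516.08802705,   0.        , 318.79962143],
       [  0.        , 516.08802705, 240.44445368],
       [  0.        ,   0.        ,   1.        ]]), 'world_from_camera': array([[-0.11894969,  0.9684827 , -0.21884294,  0.37250856],
       [-0.99288646, -0.11718592,  0.0210699 ,  0.05313464],
       [-0.00523947,  0.21979245,  0.97553259,  1.20135164],
       [ 0.        ,  0.        ,  0.        ,  1.        ]])}
scene {'mtx': array([[452.95139311,   0.        , 323.80392491],
       [  0.        , 452.95139311, 244.70537526],
       [  0.        ,   0.        ,   1.        ]]), 'world_from_camera': array([[-0.57420673, -0.59157275,  0.56597554,  1.26251308],
       [ 0.81861819, -0.40448364,  0.40774655,  0.51736635],
       [-0.0122839 ,  0.69744868,  0.71652944,  0.89736838],
       [ 0.        ,  0.        ,  0.        ,  1.        ]])}
```

View pics/top1.png

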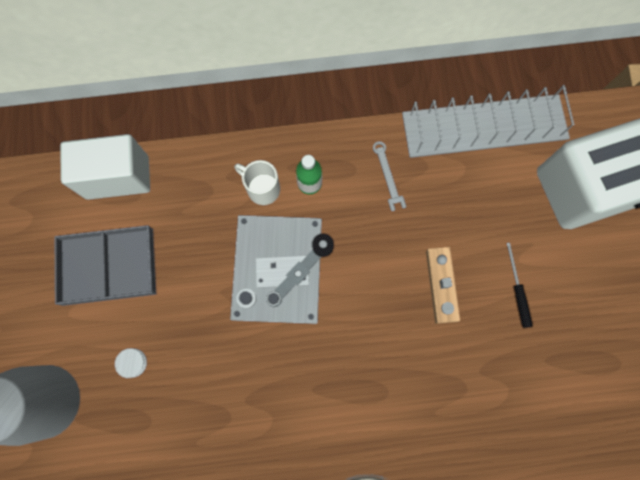

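View pics/scene1.png

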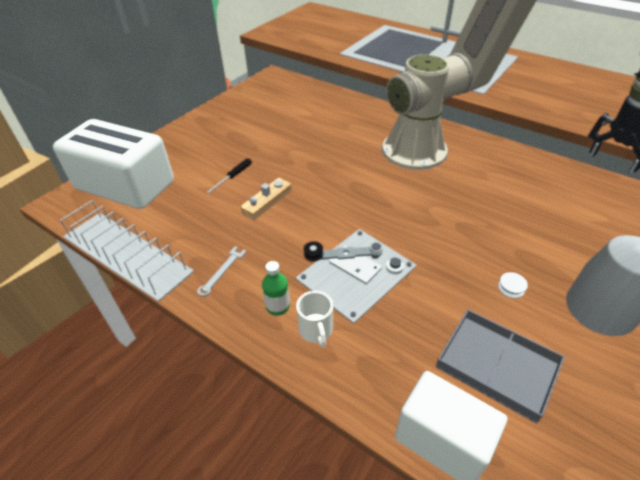

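The top view shows the stand at (444,285), with the square pin head in its middle hole (446,283). The eye is near (298,273), the pivot at (274,299), the wheel at (323,244), and there's a dark spot at (273,265) that may be the hole. I'll compute world positions and enlarge the unit and stand.

```bash
cat > h.py <<'E'
from workcell import *
import cv2,numpy as np
def ray(cal,u,v,z):
    K=cal["mtx"];T=cal["world_from_camera"]
    r=T[:3,:3]@np.array([(u-K[0,2])/K[0,0],-(v-K[1,2])/K[1,1],-1]);o=T[:3,3]
    return (o+r*(z-o[2])/r[2])[:2]
E
python3 - <<'E'
from h import *
c=calibration("top");p=np.load("top1.npz")["p"]
for n,u,v,z in(("pin",446,283,.064),("pivot",274,299,.044),("eye",298,273,.031),("wheel",323,244,.056),("spot",273,265,.02),("spot2",261,283,.02),("bolt",447.5,308.5,.04),("plug",442,259,.06),
 ("c00",238,216,.008),("c10",321,219,.008),("c11",317,323,.008),("c01",231,321,.008),("soap",309,165,.14),("mug",262,172,.09)):print(n,ray(c,u,v,z).round(4))
a=cv2.resize(p[210:330,225:335],None,fx=5,fy=5,interpolation=2)[:,:,::-1]
b=cv2.resize(p[240:330,420:470],None,fx=5,fy=5,interpolation=2)[:,:,::-1]
o=np.zeros((600,800,3),np.uint8);o[:,:550]=a;o[:450,550:]=b;cv2.imwrite("pics/crop.png",o)
E
```

```text
pin [ 0.4979 -0.2396]
pivot [0.5106 0.1439]
eye [0.5648 0.0843]
wheel [0.6201 0.0199]
spot [0.5923 0.1402]
spot2 [0.5537 0.1718]
bolt [ 0.4435 -0.2392]
plug [ 0.5529 -0.2411]
c00 [0.7231 0.2126]
c10 [0.6918 0.0159]
c11 [0.4485 0.0545]
c01 [0.4765 0.2496]
soap [0.7806 0.0314]
mug [0.796  0.1385]
```

View pics/crop.png

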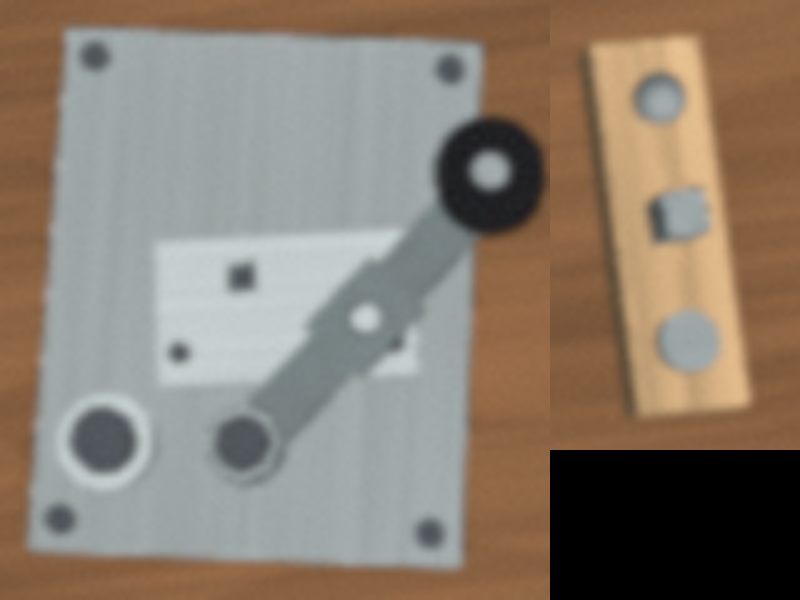

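The crop shows the square hole at crop (242,277), i.e. pixel (273,265), about 0.80 rad from the rest angle. The pin is the middle piece in the stand, at crop (683,213). I'll fly over the stand via a waypoint clear of the base.

>>> {"op": "drive_tool", "data": {"deltas": [[[0,-0.394,-0.279,0,0,0,-6],[0,-0.394,-0.279,0,0,0,-6],[0,-0.394,-0.279,0,0,0,-6],[0,-0.394,-0.279,0,0,0,-6],[0,-0.394,-0.279,0,0,0,-6],[0,-0.394,-0.279,0,0,0,-6],[0,-0.394,-0.279,0,0,0,-6],[0,-0.394,-0.279,0,0,0,-6],[0,-0.539,-0.6975,0,0,0,-13],[0,-0.539,-0.6975,0,0,0,-13],[0,-0.539,-0.6975,0,0,0,-13],[0,-0.539,-0.6975,0,0,0,-13]]]}}

```text
clock: 1.6
tcp_pos: [0.477, -0.0497, 0.2311]
orientation: [-0.0, -0.001, 1.0, 0.0]
wrist_force: [1.4, 0.2, -0.1]
finger_gap: 0.0853
grip_force: 0.0
```

>>> {"op": "drive_tool", "data": {"deltas": [[[0,-0.02,-0.185,0,0,0,0],[0,-0.02,-0.185,0,0,0,0],[0,-0.02,-0.185,0,0,0,0],[0,-0.02,-0.185,0,0,0,0],[0,-0.02,-0.185,0,0,0,0]]]}}

```text
clock: 2.22
tcp_pos: [0.497, -0.2325, 0.2306]
orientation: [-0.001, -0.001, 1.0, 0.001]
wrist_force: [-0.3, 0.3, -0.6]
finger_gap: 0.0854
grip_force: 0.0
```

```bash
python3 - <<'E'
from h import *
c=calibration("wrist");p,d=read_camera("wrist");np.savez("w1.npz",p=p,d=d,M=c["mtx"],T=c["world_from_camera"])
cv2.imwrite("pics/w1.png",p[:,:,::-1]);print(c,get_state()["tcp_pos"])
E
```

```text
{'mtx': array([[352.00662846,   0.        , 312.27127681],
       [  0.        , 352.00662846, 233.84889631],
       [  0.        ,   0.        ,   1.        ]]), 'world_from_camera': array([[-1.51437365e-03, -9.53383581e-01, -3.01757276e-01,
         4.18986955e-01],
       [ 9.99995719e-01, -6.88199541e-04, -2.84417011e-03,
        -2.31994158e-01],
       [ 2.50391587e-03, -3.01760291e-01,  9.53380541e-01,
         3.74741365e-01],
       [ 0.00000000e+00,  0.00000000e+00,  0.00000000e+00,
         1.00000000e+00]])} [ 0.49716159 -0.23178517  0.23088233]
```

View pics/w1.png

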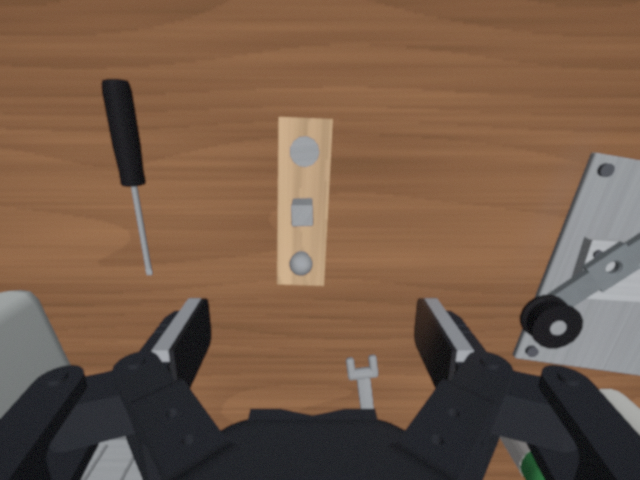

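The wrist view shows the pin head at (302,213), between the bolt (304,151) and the plug (301,263), with the screwdriver off to the left. I'll measure the head's centre and yaw from its top face.

```bash
python3 - <<'E'
from h import *
w=np.load("w1.npz");p,d,K,T=w["p"],w["d"],w["M"],w["T"]
v,u=np.mgrid[190:235,280:325];dd=d[190:235,280:325]
P=np.stack([(u-K[0,2])/K[0,0]*dd,-(v-K[1,2])/K[1,1]*dd,-dd],-1)@T[:3,:3].T+T[:3,3]
m=(P[...,2]>.061).astype(np.uint8)
for r in m[::1]:
    if r.any():print(''.join('#' if x else '.' for x in r))
q=P[m>0];print(q.mean(0),q.min(0),q.max(0),cv2.minAreaRect((q[:,:2]*1000).astype(np.float32)))
r=p[190:235,280:325];hsv=cv2.cvtColor(r,cv2.COLOR_RGB2HSV);
mm=hsv[...,1]<40;print(P[mm][:,2].max());print(*[''.join('%4d'%x for x in row[10:35]) for row in hsv[5:40:1,:,2]],sep='\n')
E
```

```text
.........#...................................
.............#...............................
.............................#...............
............######################...........
...........######################............
...........######################............
...........######################............
...........######################............
...........######################............
...........######################............
...........######################............
...........######################............
...........######################............
...........######################............
...........######################............
#..........######################............
...........######################............
...........######################............
...........######################............
...........######################............
............#####################............
............#####################............
............#####################............
..#.........#####################........#
[... 3169 characters left out ...]
62 150 158 162 162 162 163 161 163 162 162 161 161 159 160 159 159 159 160 161 154 153 165 180
 190 169 152 155 158 158 161 158 159 158 159 158 157 157 157 157 157 155 157 158 158 155 156 169 182
 194 179 162 152 151 151 153 155 158 157 158 158 157 159 160 161 159 160 159 161 159 160 167 177 184
 198 188 175 162 158 158 159 167 170 173 173 175 175 176 178 178 178 177 176 176 175 175 179 183 187
 199 194 186 177 173 171 174 178 181 183 186 189 191 191 190 191 191 190 190 189 187 186 186 188 187
 201 198 192 186 183 180 181 184 185 187 190 193 194 195 195 195 195 194 194 193 191 191 188 186 186
 201 198 194 189 186 183 184 185 186 187 191 194 196 195 195 196 196 195 196 194 192 189 188 187 187
```

The head's sides lie along world x and y (yaw under 3°), centred at about (0.4985, -0.2407). Next: centre, descend and grip.

>>> {"op": "drive_tool", "data": {"deltas": [[[0,-0.0015,-0.009,0.05,0,0,0],[0,-0.0015,-0.009,0.1,0,0,0],[0,-0.0015,-0.009,0.15,0,0,0],[0,-0.0015,-0.009,0.18,0,0,0],[0,-0.0015,-0.009,0.194,0,0,0],[0,-0.0015,-0.009,0.194,0,0,0],[255,-0.0015,-0.009,0.194,0,0,0],[255,-0.0015,-0.009,0.194,0,0,0],[255,-0.0015,-0.009,0.194,0,0,0],[255,-0.0015,-0.009,0.194,0,0,0],[255,-0.0015,-0.009,0.194,0,0,0],[255,-0.0015,-0.009,0.194,0,0,0]]], "newtons": 80}}

```text
clock: 3.78
tcp_pos: [0.4997, -0.2422, 0.0381]
orientation: [0.001, -0.001, 1.0, -0.0]
wrist_force: [-0.3, 0.6, 6.2]
finger_gap: 0.0187
grip_force: 78.6
```

>>> {"op": "drive_tool", "data": {"deltas": [[[255,0,0,-0.03,0,0,0],[255,0,0,-0.07,0,0,0],[255,0,0,-0.12,0,0,0],[255,-0.02,0.05,-0.15,0,0,0],[255,-0.04,0.1,-0.16,0,0,0],[255,-0.06,0.15,-0.16,0,0,0],[255,-0.08,0.2,-0.16,0,0,0],[255,-0.1,0.26,-0.16,0,0,0],[255,-0.12,0.31,-0.16,0,0,0],[255,-0.12,0.327,-0.16,0,0,0],[255,-0.12,0.327,-0.16,0,0,0],[255,-0.12,0.327,-0.16,0,0,0]]]}}

```text
clock: 5.28
tcp_pos: [0.618, 0.0842, 0.1971]
orientation: [-0.0, -0.0, 1.0, -0.0]
wrist_force: [-0.8, -0.6, -1.1]
finger_gap: 0.0184
grip_force: 79.9
```

```bash
python3 - <<'E'
from h import *
c=calibration("wrist");p,d=read_camera("wrist");np.savez("w2.npz",p=p,d=d,M=c["mtx"],T=c["world_from_camera"])
cv2.imwrite("pics/w2.png",p[:,:,::-1]);print(get_state())
E
```

```text
{'clock': 5.325, 'joint_pos': array([ 6.51193034e-03,  4.19711158e-01,  1.17713863e-01,  1.26917284e+00,
       -3.30422805e-04,  6.32721651e-03]), 'qvel': array([-0.005618  , -0.00352345,  0.00337557, -0.00011495,  0.00435095,
        0.00206071]), 'tau': array([ 6.70754258e-01, -5.40702724e+01,  3.00255775e+01,  7.88075791e-03,
        2.52309779e-02, -4.14504844e-03]), 'tcp_pos': array([0.61809371, 0.08392754, 0.19728485]), 'orientation': array([-1.85839070e-04, -9.23877936e-05,  9.99999965e-01, -1.66407827e-04]), 'wrist_force': array([-0.14124738, -0.32786983, -1.06605363]), 'ft_torque': array([-0.02009034, -0.02232454,  0.05287112]), 'grip_force': 79.87900257110596, 'finger_gap': 0.018920664762536277}
```

View pics/w2.png

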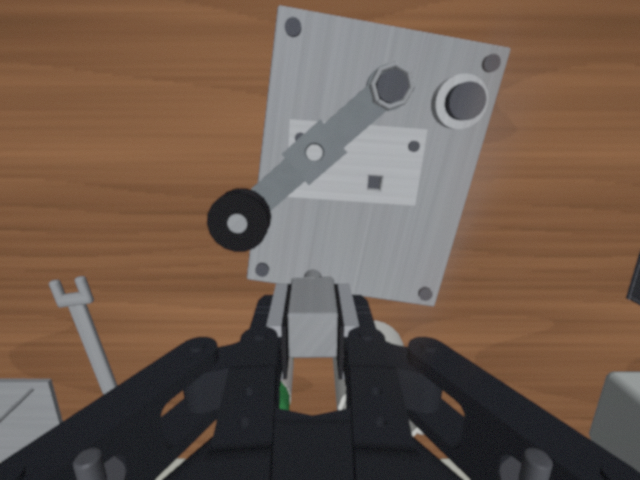

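The wrist view shows the eye at (314,152), pivot (390,85), wheel centre (237,223) and hole (375,182), with the held head at about (313,315). Next come subpixel centroids and the pin's offset from the TCP.

```bash
python3 - <<'E'
from h import *
w=np.load("w2.npz");p,d,K,T=w["p"],w["d"],w["M"],w["T"];c={"mtx":K,"world_from_camera":T}
g=cv2.cvtColor(p,cv2.COLOR_RGB2GRAY)
def cen(u,v,r,dark):
    a=g[v-r:v+r+1,u-r:u+r+1].astype(float);t=(a.max()+a.min())/2
    n,l,s,ce=cv2.connectedComponentsWithStats(((a<t) if dark else (a>t)).astype(np.uint8));k=l[r,r]
    return u-r+ce[k][0],v-r+ce[k][1],s[k][4],s[k][2:4]
R={}
for n,u,v,r,dk,z in(("eye",314,152,10,0,.026),("hole",375,182,13,1,.02),("wheel",237,223,14,0,.056),("pivot",390,84,24,1,.044)):
    x=cen(u,v,r,dk);R[n]=ray(c,x[0],x[1],z);print(n,x,R[n].round(4))
print("eye@31",ray(c,*cen(314,152,10,0)[:2],.031))
pv=R["pivot"]
for n in("eye","hole","wheel"):
    e=R[n]-pv;print(n,np.hypot(*e),np.arctan2(e[1],e[0]))
v,u=np.mgrid[260:370,270:360];dd=d[260:370,270:360]
P=np.stack([(u-K[0,2])/K[0,0]*dd,-(v-K[1,2])/K[1,1]*dd,-dd],-1)@T[:3,:3].T+T[:3,3]
m=dd>0
for u0 in(300,313,326):
  for v0 in range(262,368,6):print(u0,v0,P[v0-260,u0-270].round(4),g[v0,u0])
E
```

```text
eye (np.float64(313.7121951219512), np.float64(152.41463414634146), np.int32(205), array([16, 16], dtype=int32)) [0.5651 0.0865]
hole (np.float64(374.2692307692308), np.float64(181.8021978021978), np.int32(182), array([14, 15], dtype=int32)) [0.5918 0.1419]
wheel (np.float64(236.78064516129032), np.float64(222.9967741935484), np.int32(310), array([20, 19], dtype=int32)) [0.6208 0.0217]
pivot (np.float64(392.2), np.float64(84.60104712041885), np.int32(955), array([34, 38], dtype=int32)) [0.5118 0.1476]
eye@31 [0.56467916 0.08644693]
eye 0.08104753086741362 -0.853684753660683
hole 0.08015239547714839 -0.07007359839879526
wheel 0.16648910337499423 -0.8570030423126082
300 262 [0.6756 0.0728 0.0081] 152
300 268 [0.6814 0.0729 0.01  ] 154
300 274 [0.6886 0.0727 0.0089] 153
300 280 [0.6081 0.0796 0.1954] 116
300 286 [0.6079 0.0798 0.2018] 115
300 292 [0.6082 0.08   0.207 ] 116
300 298 [0.608  0.0802 0.2126] 114
300 304 [0.6083 0.0803 0.217 ] 116
300 310 [0.608  0.0805 0.2223] 117
300 316 [0.6092 0.0805 0.2246] 145
300 322 [0.6122 0.0805 0.2239] 146
300 328 [0.6142 0.0805 0.2249] 147
300 334
[... 771 characters left out ...]
[0.7965 0.0863 0.001 ] 103
313 364 [8.048e-01 8.630e-02 8.000e-04] 105
326 262 [0.6754 0.0993 0.0086] 149
326 268 [0.6812 0.0993 0.0105] 150
326 274 [0.6889 0.0995 0.0082] 151
326 280 [0.6077 0.0913 0.1962] 119
326 286 [0.6082 0.0912 0.2012] 121
326 292 [0.6085 0.091  0.2064] 120
326 298 [0.6078 0.0907 0.2131] 119
326 304 [0.6082 0.0906 0.2172] 119
326 310 [0.6081 0.0904 0.2221] 121
326 316 [0.6092 0.0903 0.2245] 151
326 322 [0.6115 0.0903 0.225 ] 148
326 328 [0.6142 0.0904 0.2248] 148
326 334 [0.617  0.0904 0.2246] 148
326 340 [0.6201 0.0905 0.224 ] 145
326 346 [0.6233 0.0905 0.2233] 144
326 352 [0.6256 0.0905 0.2238] 142
326 358 [0.7962 0.1011 0.0014] 102
326 364 [0.8046 0.1013 0.001 ] 105
```

>>> {"op": "drive_tool", "data": {"deltas": [[[255,0.03,0.001,0,0,0,0],[255,0.053,0.001,0.03,0,0,0],[255,0.053,0.001,0.06,0,0,0],[255,0.053,0.001,0.1,0,0,0],[255,0.053,0.001,0.12,0,0,0],[255,0.053,0.001,0.13,0,0,0],[255,0.053,0.001,0.13,0,0,0],[255,0.053,0.001,0.13,0,0,0]]]}}

```text
clock: 6.32
tcp_pos: [0.5663, 0.086, 0.0684]
orientation: [0.001, -0.001, 1.0, 0.0]
wrist_force: [-0.0, -1.0, -0.8]
finger_gap: 0.0183
grip_force: 79.9
```

```bash
python3 - <<'E'
from h import *
c=calibration("wrist");p,d=read_camera("wrist");np.savez("w3.npz",p=p,d=d,M=c["mtx"],T=c["world_from_camera"])
cv2.imwrite("pics/w3.png",cv2.resize(p[150:390,190:440],None,fx=2.4,fy=2.4,interpolation=2)[:,:,::-1]);print(get_state()["tcp_pos"])
E
```

```text
[0.56645603 0.08619321 0.06852502]
```

View pics/w3.png

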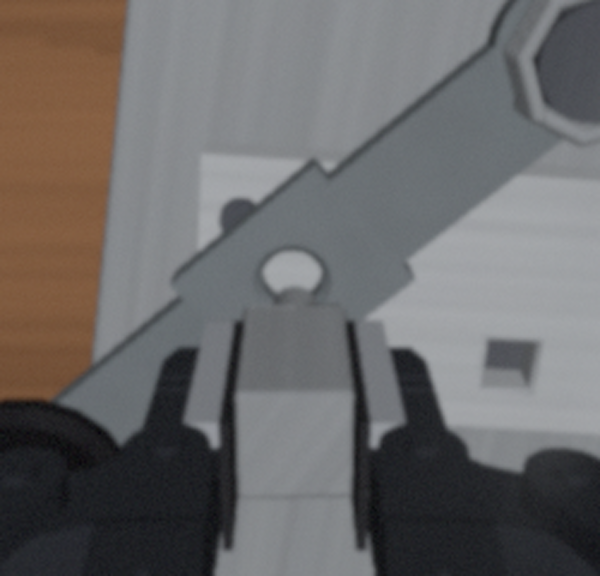

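The eye at crop (293,274) shows just ahead of the pin foot (294,296), so the sideways alignment is good. I'll check the offset in x numerically.

```bash
python3 - <<'E'
from h import *
w=np.load("w3.npz");p,d,K,T=w["p"],w["d"],w["M"],w["T"];c={"mtx":K,"world_from_camera":T}
f=lambda x,y,z:ray(c,190+(x+.5)/2.4-.5,150+(y+.5)/2.4-.5,z).round(4)
print("eye near rim",f(293,245,.031),"left",f(257,272,.031),"right",f(328,272,.031))
for v in range(284,340,4):
    u=312;dd=d[v,u];print(v,(T[:3,:3]@[(u-K[0,2])/K[0,0]*dd,-(v-K[1,2])/K[1,1]*dd,-dd]+T[:3,3]).round(4))
print("foot near edge",f(294,286,.0392),"head edges",f(240,390,.0945),f(354,390,.0945))
E
```

```text
eye near rim [0.5563 0.0868] left [0.563  0.0784] right [0.563  0.0949]
284 [0.5567 0.0869 0.0704]
288 [0.5564 0.0869 0.0748]
292 [0.5557 0.0869 0.0801]
296 [0.5565 0.0869 0.082 ]
300 [0.5563 0.0869 0.0858]
304 [0.556  0.0868 0.0896]
308 [0.5561 0.0868 0.0925]
312 [0.5568 0.0868 0.0942]
316 [0.5577 0.0868 0.0956]
320 [0.5594 0.0869 0.0957]
324 [0.5611 0.0869 0.0957]
328 [0.5631 0.0869 0.0952]
332 [0.5649 0.0869 0.0953]
336 [0.5669 0.0869 0.0949]
foot near edge [0.5629 0.087 ] head edges [0.5568 0.0784] [0.5567 0.0964]
```

>>> {"op": "drive_tool", "data": {"deltas": [[[255,0.0017,-0.0005,0,0,0,0],[255,0.0017,-0.0005,0.005,0,0,0],[255,0.0017,-0.0005,0.008,0,0,0],[255,0.0017,-0.0005,0.01,0,0,0],[255,0.0017,-0.0005,0.012,0,0,0],[255,0.0017,-0.0005,0.012,0,0,0]]]}}

```text
clock: 7.12
tcp_pos: [0.5636, 0.086, 0.055]
orientation: [-0.0, -0.001, 1.0, 0.0]
wrist_force: [0.5, 0.2, -0.2]
finger_gap: 0.0186
grip_force: 79.9
```

The foot is inside the eye with no contact force. I'll lower it a little more, wait, then swing in an arc about the pivot.

>>> {"op": "drive_tool", "data": {"deltas": [[[255,0,0,0.003,0,0,0],[255,0,0,0.003,0,0,0],[255,0,0,0.003,0,0,0],[255,-0.0058,0.0057,0.003,0,0,0],[255,-0.011,0.0118,0.003,0,0,0],[255,-0.0155,0.0184,0.003,0,0,0],[255,-0.0193,0.0254,0.003,0,0,0],[255,-0.0224,0.0328,0.003,0,0,0],[255,-0.0248,0.0404,0.003,0,0,0],[255,-0.0248,0.0404,0.003,0,0,0]]]}}

```text
clock: 8.38
tcp_pos: [0.5887, 0.1259, 0.0519]
orientation: [-0.0, -0.001, 1.0, -0.001]
wrist_force: [-2.3, -5.7, -0.9]
finger_gap: 0.019
grip_force: 79.8
```

>>> {"op": "drive_tool", "data": {"deltas": [[[255,-0.0013,0.0063,0,0,0,0],[255,-0.002,0.011,0,0,0,0],[255,-0.0023,0.015,0,0,0,0],[255,-0.0023,0.015,0.002,0,0,0],[255,-0.0023,0.015,0.004,0,0,0],[255,-0.0023,0.015,0.005,0,0,0],[255,-0.0023,0.015,0.005,0,0,0]]]}}

```text
clock: 9.25
tcp_pos: [0.5923, 0.1401, 0.0482]
orientation: [0.001, -0.001, 1.0, -0.001]
wrist_force: [-0.8, -7.2, 2.6]
finger_gap: 0.0183
grip_force: 80.5
```

>>> {"op": "drive_tool", "data": {"deltas": [[[255,0,0,0.001,0,0,0],[255,0,0,0.002,0,0,0],[255,0,0,0.003,0,0,0],[255,0,0,0.003,0,0,0]]]}}

```text
clock: 9.75
tcp_pos: [0.5924, 0.1401, 0.0453]
orientation: [0.001, -0.001, 1.0, -0.001]
wrist_force: [-0.1, -7.9, 4.1]
finger_gap: 0.0186
grip_force: 80.5
```

The pin is in the hole. Pressing on.

>>> {"op": "drive_tool", "data": {"deltas": [[[255,0,0,0.002,0,0,0],[255,0,0,0.004,0,0,0],[255,0,0,0.005,0,0,0],[255,0,0,0.006,0,0,0],[255,0,0,0.007,0,0,0],[255,0,0,0.007,0,0,0]]]}}

```text
clock: 10.5
tcp_pos: [0.5924, 0.1402, 0.0391]
orientation: [0.002, -0.001, 1.0, -0.001]
wrist_force: [-2.7, -7.5, 8.2]
finger_gap: 0.0186
grip_force: 81.4
```

>>> {"op": "drive_tool", "data": {"deltas": [[[255,0,0,0.001,0,0,0],[255,0,0,0.002,0,0,0],[255,0,0,0.002,0,0,0]]]}}

```text
clock: 10.88
tcp_pos: [0.5925, 0.1403, 0.039]
orientation: [0.002, -0.001, 1.0, -0.001]
wrist_force: [-7.1, -8.4, 19.3]
finger_gap: 0.0188
grip_force: 83.0
```

Seated: the pin has stopped moving down and the force has risen. I'll ease off, open and withdraw upward.

>>> {"op": "drive_tool", "data": {"deltas": [[[255,0,-0.0005,-0.002,0,0,0],[180,0,-0.0005,-0.002,0,0,0],[100,0,-0.0005,-0.002,0,0,0],[0,0,-0.0005,-0.002,0,0,0],[0,0,-0.0005,-0.002,0,0,0],[0,0,-0.0005,-0.002,0,0,0],[0,0,-0.0005,-0.002,0,0,0],[0,0,-0.0005,-0.03,0,0,0],[0,0,-0.0005,-0.08,0,0,0],[0,0,-0.0005,-0.13,0,0,0],[0,0,-0.0005,-0.15,0,0,0],[0,0,-0.0005,-0.15,0,0,0]]]}}

```text
clock: 12.38
tcp_pos: [0.5921, 0.141, 0.1874]
orientation: [0.002, -0.001, 1.0, 0.0]
wrist_force: [0.6, 0.3, 0.7]
finger_gap: 0.0853
grip_force: 0.0
```

```bash
python3 - <<'E'
from h import *
c=calibration("wrist");K,T=c["mtx"],c["world_from_camera"];p,d=read_camera("wrist")
cv2.imwrite("pics/w4.png",p[:,:,::-1])
v,u=np.mgrid[0:480,0:640]
P=np.stack([(u-K[0,2])/K[0,0]*d,-(v-K[1,2])/K[1,1]*d,-d],-1)@T[:3,:3].T+T[:3,3]
m=(abs(P[...,0]-.592)<.02)&(abs(P[...,1]-.141)<.02)&(P[...,2]>.055)&(P[...,2]<.1)
q=P[m];print(len(q),np.median(q,0),np.percentile(q[:,2],[50,90]),get_state()["tcp_pos"])
E
```

```text
676 [0.59045039 0.13961571 0.06627481] [0.06627481 0.06726392] [0.59101461 0.14091973 0.18552249]
```

View pics/w4.png

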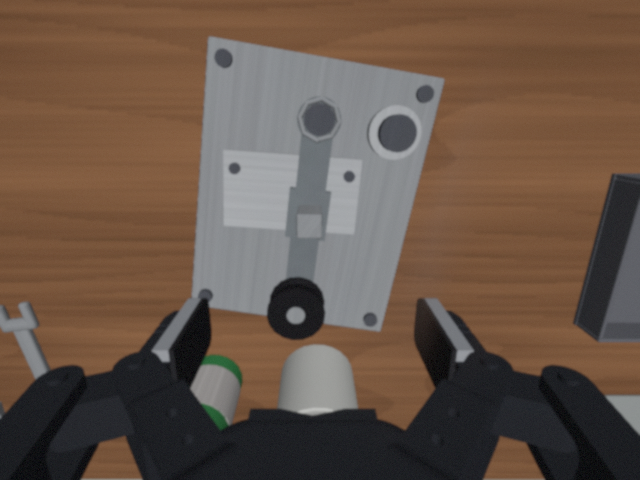

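The arm is held at about 0.77 rad. The pin head at (309,225) stands upright and flat on it, its top at 66 mm (home is 65), and the robot is clear of everything. Handing in.

```bash
python3 -c "from workcell import *;print(hand_in())"
```

```text
the job is handed in; nothing more can be done
None
```

The locking pin is fully home through the tensioner's eye and alone holds the arm back at about 0.77 rad; the robot is clear and the job is handed in (no verdict was returned).

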